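# Unstack the blanks into their holders

## Robot

A 6-joint arm with a two-finger parallel gripper is mounted at the origin on the work surface; the furniture and walls round the work are solid. World frame = base frame: x ahead of the robot, y to its left, z up, the work surface at z = 0. Lengths are in m, angles in rad, forces in N, time in s.
With the tool pointing down it reaches from about 0.325 to 0.9 m from the base axis. Payload 6.1 kg.
Tool frame: the origin (TCP) lies between the finger pads; the fingertips stand ahead of it and the grasp point (between the pads) lies 2 mm behind it (env.tip_extent is the z of the fingertips in the tool frame, in m); z points along the fingers, y is the line along which they close (so a half turn about z gives the same grasp; the last joint's range is limited). The gripper opens to 85 mm and grips with 20 to 120 N. Pads are 22 mm wide; open, the fingers measure 114 mm over their backs; the gripper's body (76 mm by 85 mm) begins 54 mm behind the grasp point. The pads swing forward as they close: fully open they stand 13 mm farther back than shut.
Start: joints at [-1.239, 0.22, 1.526, -0, 1.395, -0.126], TCP at [0.276, -0.561, 0.248] pointing down, gripper open.
Joint ranges: [-2.98, 2.98], [-0.91, 2.08], [0.09, 2.57], [-1.24, 4.39], [0.2, 2.65], [-2.68, 2.68]. Speed limits (rad/s): [2.57, 2.57, 3.01, 3.14, 3.14, 3.14].

## Interface

Orientations are given as a rotation vector (axis times angle).
In Python, from workcell import env, capture, job_done gives the robot as it stands.
- The arm moves only by the tool carry_out, never from a script. Its argument "plan" is a list of rows, each an object with "travel": the shift along the world's x, y, z normalised to -1 to 1, where 1 is 250 mm, a list of three; "rot": the turn, a rotation vector about the world's x, y, z normalised to -1 to 1, where 1 is 90 degrees, a list of three; "fingers": the opening, from 0 (shut) to 1 (fully open). A call has 1 to 12 rows; each row is the pose to reach, as a shift and turn from the pose commanded when the call began; what a row does not reach only later rows make up. A row lasts 1/12 s, in which the tool goes at most 41.7 mm and 7.16 degrees, less where a joint would pass 70% of its speed; a pose out of reach is approached as far as the arm can. A call with a number of a shift or a turn outside -1 to 1 is refused whole. A call with a gripper value outside its range is refused whole. The fingers move at their own pace and stop on an object; "newtons" is the grip in N (left out, the last holds). Time passes only in rows, so rows that repeat a pose let the fingers close. It gives the time, the measured TCP pose, the force, the opening and the grip force at its end, in the units of the state.
- env.observe(): the state, without advancing time (a new reading comes with each control period).
- capture(name): name is "side" or "top"; returns a dict with "color" (480x640x3 uint8, red, green, blue), "camera_matrix" (3x3 intrinsics, pixels), "dist_coeffs" ([k1, k2, p1, p2, k3] as OpenCV has them; the pictures are not rectified), "R" (3x3) and "t" (3): a world point X has camera coordinates R X + t. Camera axes: x right, y down, z forward; pixel columns grow to the right and rows downward; lengths in m; the calibration is good to about 2 mm. A picture is of the moment at which its call begins. There is no depth.
- job_done(): hands the job in; it is judged then, once.
The state is a dict: "clock": time; "joint_positions": joint angles; "qvel": joint speeds; "joint_efforts": joint torques, N m; "eef_pos": TCP position; "tcp_rot": TCP orientation; "ft_force": force on the tool from outside, world axes, zero at the start; "ft_torque": the same for the moment, N m; "finger_gap": finger opening in m; "grasp_force": force on a finger pad.
Only numpy, scipy, OpenCV 4.12 (cv2) and the standard library are available. Lean on these libraries where they do the work, as an engineer would, in place of code of your own. Each camera call takes 0.05 s, during which the arm holds its last target. There are 200 camera calls.

## Task

Take the stack of three wooden off-cuts and the cork sanding block apart from the top down, one at a time, and lay each piece flat and square between the corner stops of the wooden holder made to its size, finishing each before taking the next. Leave the red spring clamp and the yellow gear motor where they lie.

Things in the scene. Friction and masses are not known exactly. Their poses are not given: they have to be found in the camera images.
- small_offcut: Small thin striped wooden off-cut, 30 x 62 x 12 mm (x, y, z). Topmost of the stack, on the square off-cut. Origin: centre of its underside. z up; symmetric under a half turn.
- square_offcut: Square wooden off-cut, 50 x 50 x 19 mm (x, y, z). Third from the bottom of the stack, on the long off-cut. Origin: centre of its underside. z up; square, so symmetric under a quarter turn.
- long_offcut: Long wooden off-cut with a dark spot near one end, 42 x 90 x 18 mm (x, y, z). Second in the stack, lying across the sanding block. Origin: centre of its underside. z up; symmetric under a half turn.
- sanding_block: Brown cork sanding block, 104 x 62 x 26 mm (x, y, z). Bottom of the stack, on the table. Origin: 2 mm below the centre of its underside, so its underside is at z = +2 mm and its top at z = +28 mm in its own frame. z up; symmetric under a half turn.
- nest_small: Fixed brown wooden holder for the small thin off-cut. The smallest in width. Plate 64 x 96 x 6 mm; dark L stops at its corners, tops 14 mm above the table, 6 mm thick, arms 12 mm along each side from the inner corner, open between; clear space inside 44 x 76 mm. Origin: centre of the underside; the piece rests 6 mm higher; z up, x, y along the 64, 96 mm sides (as the piece's x, y).
- nest_square: Fixed brown wooden holder for the square off-cut. The only square one. Plate 84 x 84 x 6 mm; dark L stops at its corners, tops 14 mm above the table, 6 mm thick, arms 12 mm along each side from the inner corner, open between; clear space inside 64 x 64 mm. Origin: centre of the underside; the piece rests 6 mm higher; z up, x, y along the plate's sides.
- nest_long: Fixed brown wooden holder for the long off-cut. The long narrow one. Plate 76 x 124 x 6 mm; dark L stops at its corners, tops 14 mm above the table, 6 mm thick, arms 12 mm along each side from the inner corner, open between; clear space inside 56 x 104 mm. Origin: centre of the underside; the piece rests 6 mm higher; z up, x, y along the 76, 124 mm sides (as the piece's x, y).
- nest_block: Fixed brown wooden holder for the sanding block. The largest one. Plate 138 x 98 x 6 mm; dark L stops at its corners, tops 14 mm above the table, 6 mm thick, arms 12 mm along each side from the inner corner, open between; clear space inside 118 x 78 mm. Origin: centre of the underside; the piece rests 6 mm higher; z up, x, y along the 138, 98 mm sides (as the piece's x, y).
- spring_clamp: Red spring clamp lying loose, 108 x 40 x 16 mm (x, y, z), origin at the centre of its underside. A bystander, to be left alone.
- gear_motor: Yellow gear motor with a grey can lying loose beside the clamp, 36 x 90 x 22 mm (x, y, z), origin at the centre of its underside. A bystander, to be left alone.
Not all that is in view belongs to the job. What is shaped like the square_offcut but green is not meant.

How it is judged:
By the outcome, as a careful person would: the job done as asked, in the order asked, and still so for the second after the job is handed in, with the robot touching nothing.
It also fails if it takes over 120 s, if anything falls off the work surface, if the arm or the gripper's body presses on something with over 40 N, if the wrist force passes 120 N, or if a joint passes its speed limit or range.

## Working session

There is one attempt and no reset: what is moved stays moved. The work goes in short steps, Python scripts to look and compute and a tool call to move; the robot and the scene stay as the last step left them, time stands still between calls to the robot, and variables do not carry over. Pictures are saved under pics/ and viewed, at most 14 in all, crops included, and the job is handed in when it is done.

Besides the shell and the picture viewer there is one more tool, called by a JSON object that holds its "method" and its "body". carry_out: Moves the arm, as the interface text tells. Its arguments: {"type":"object","properties":{"plan":{"type":"array"},"newtons":{"type":"number"}},"required":["plan"]}

```bash
mkdir -p pics; python3 - <<'E'
from workcell import env, capture, job_done
import cv2,numpy as np
for n in("top","side"):
    c=capture(n); cv2.imwrite(f"pics/{n}0.png",c["color"][:,:,::-1]); print(n,c["camera_matrix"].tolist(),np.round(c["dist_coeffs"],4),np.round(c["R"],3).tolist(),c["t"], -c["R"].T@c["t"])
print(env.observe(),env.tip_extent)
E
```

```text
top [[452.69138383057106, 0.0, 323.92936804675685], [0.0, 452.69138383057106, 240.66242250371755], [0.0, 0.0, 1.0]] [-0.0081  0.      0.      0.      0.    ] [[0.019, -1.0, -0.006], [-0.994, -0.018, -0.107], [0.107, 0.008, -0.994]] [0.04421252 0.53565512 0.97829885] [0.427282   0.0463434  1.03016123]
side [[457.82797739616683, 0.0, 313.70320126722453], [0.0, 457.82797739616683, 238.22573576344868], [0.0, 0.0, 1.0]] [-0.0637  0.      0.      0.      0.    ] [[-0.88, -0.474, -0.012], [-0.302, 0.581, -0.756], [0.366, -0.662, -0.655]] [0.48962232 0.20539123 0.79491831] [0.2024121  0.63887524 0.68167328]
{'clock': 0.1, 'joint_positions': array([-1.23911142e+00,  2.21158313e-01,  1.52753046e+00,  2.69153641e-06,
        1.39469744e+00, -1.26087835e-01]), 'qvel': array([-0.00081323, -0.00154199, -0.00212227,  0.00059242, -0.00060872,
        0.00068748]), 'joint_efforts': array([ 5.24197021e-04, -4.98245859e+01, -3.90547407e+01, -2.26762363e-04,
        5.66422343e-03, -3.42896374e-05]), 'eef_pos': array([ 0.27604996, -0.56014294,  0.2472839 ]), 'tcp_rot': array([-3.05792123e+00, -7.12400038e-01,  2.84803816e-04]), 'ft_force': array([-0.07554034,  0.47165751, -0.13989771]), 'ft_torque': array([0.03807007, 0.00664679, 0.00533365]), 'grasp_force': 0.0, 'finger_gap': 0.08538965056135334} 0.017
```

View pics/top0.png

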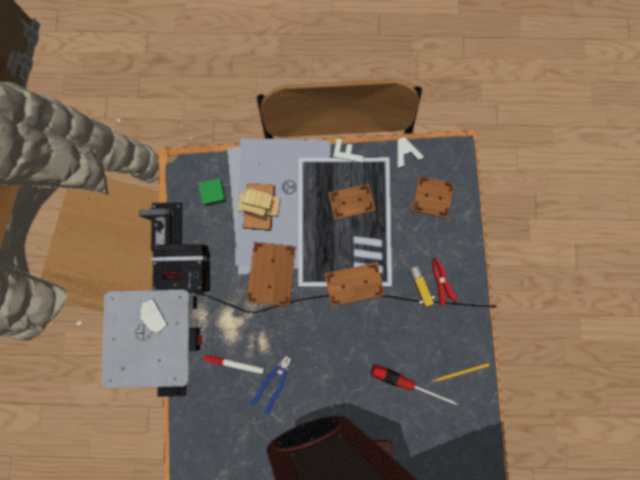

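View pics/side0.png

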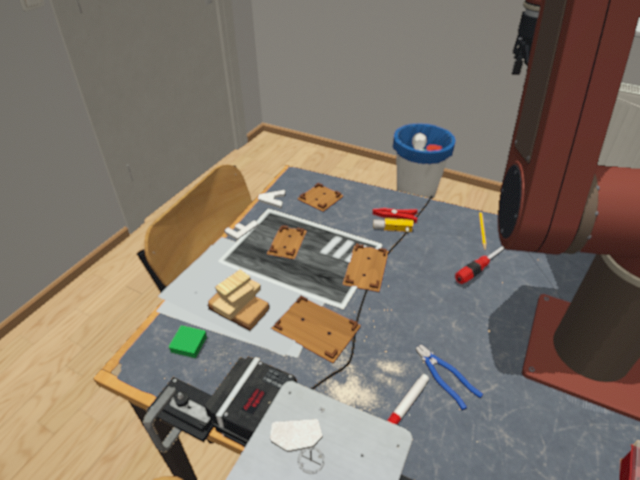

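The top view shows the stack near (260,205). The nests are block (271,274), long (353,285), small (352,201) and square (433,196). The clamp is at (444,282), the motor at (422,286) and the green decoy at (211,191). In the side view the stack is at (238,298). Next I'll measure the nests and zoom in on the stack.

```bash
cat > h.py <<'E'
import cv2,numpy as np
from workcell import env,capture,job_done
def ray(c,px,z):
    p=cv2.undistortPoints(np.array(px,float).reshape(-1,1,2),c["camera_matrix"],c["dist_coeffs"]).reshape(-1,2)
    d=np.c_[p,np.ones(len(p))]@c["R"]; o=-c["R"].T@c["t"]
    return (o+d*((z-o[2])/d[:,2])[:,None])[:,:2]
def rect(c,cnt,z):
    r=cv2.minAreaRect((ray(c,cnt.reshape(-1,2),z)*1000).astype(np.float32)); return r
def zoom(c,x,y,w,h,s,grid=10):
    im=cv2.resize(c["color"][y:y+h,x:x+w,::-1],None,fx=s,fy=s,interpolation=cv2.INTER_CUBIC)
    for g in range(0,w,grid): cv2.putText(im,str(x+g),(g*s,10),0,.35,(255,255,255),1); cv2.line(im,(g*s,12),(g*s,18),(255,255,255),1)
    for g in range(grid,h,grid): cv2.putText(im,str(y+g),(0,g*s+4),0,.35,(255,255,255),1); cv2.line(im,(24,g*s),(30,g*s),(255,255,255),1)
    return im
def brown(c):
    hsv=cv2.cvtColor(c["color"],cv2.COLOR_RGB2HSV)
    return cv2.inRange(hsv,(4,90,40),(16,255,255))
E
python3 - <<'E'
from h import *
c=capture("top"); s=capture("side")
for n,k,boxes in(("top",c,[(245,235,55,75),(322,258,65,50),(326,178,54,46),(408,172,52,50)]),("side",s,[(268,290,96,72),(340,240,52,55),(264,222,48,40),(296,180,50,32)])):
    m=brown(k)
    for x,y,w,h in boxes:
        q=np.zeros_like(m); q[y:y+h,x:x+w]=m[y:y+h,x:x+w]
        q=cv2.morphologyEx(q,cv2.MORPH_CLOSE,np.ones((5,5)))
        cn=max(cv2.findContours(q,0,2)[0],key=cv2.contourArea)
        print(n,np.round(np.r_[rect(k,cn,.006)[0],rect(k,cn,.006)[1],rect(k,cn,.006)[2]],1),cv2.boundingRect(cn))
a=zoom(c,232,175,55,60,7);b=zoom(s,202,265,70,65,5)
H=max(a.shape[0],b.shape[0]); f=lambda i:cv2.copyMakeBorder(i,0,H-i.shape[0],0,0,0)
cv2.imwrite("pics/z1.png",np.hstack([f(a),f(b)]))
cv2.imwrite("pics/z2.png",zoom(c,235,150,235,165,3))
E
```

```text
top [459.2 172.4  99.2 136.2  84.7] (246, 243, 49, 64)
top [441.2 -15.4  77.5 125.8  13. ] (324, 262, 61, 44)
top [630.   -6.9  65.9  99.9  12.9] (328, 184, 48, 35)
top [ 643.7 -193.4   83.8   84.2   79.3] (412, 176, 42, 42)
side [457.4 172.5 101.5 136.6  84.5] (272, 296, 88, 66)
side [440.  -17.   76.4 132.4  12.7] (343, 243, 46, 49)
side [628.1  -8.5  65.2 105.1  12.7] (267, 225, 40, 34)
side [ 641.8 -193.7   88.1   87.3   78.3] (298, 183, 45, 28)
```

View pics/z1.png

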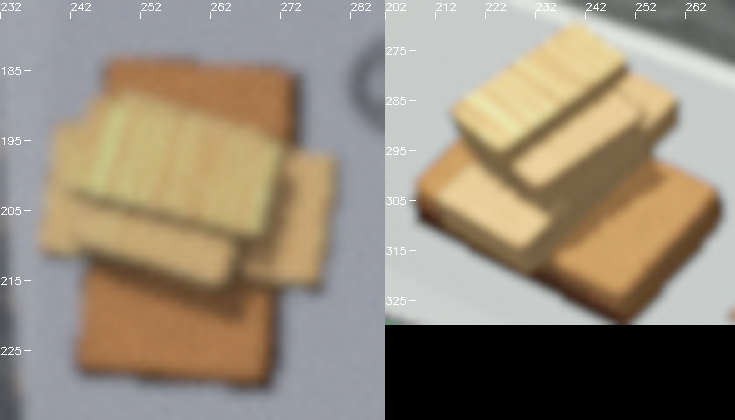

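View pics/z2.png

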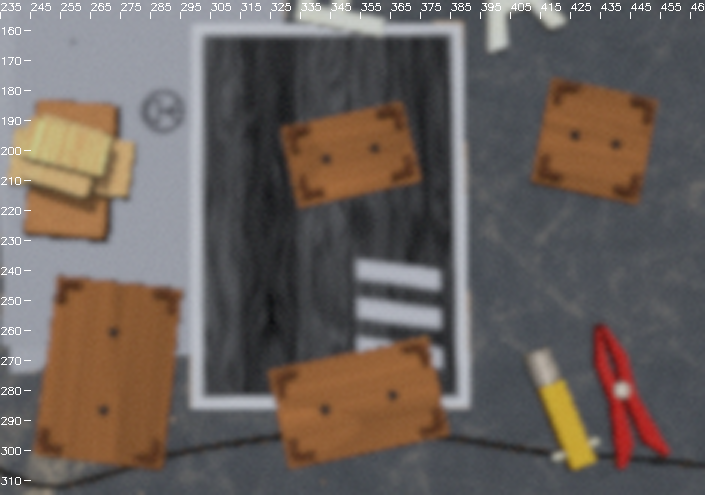

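The zooms give these top-face corners for the small piece:
- Top view: (249.4,188.1), (272.4,195.4), (269.4,209), (244.9,202.1).
- Side view: (240.2,270), (250.6,277), (225,295.4), (216,287.4).

The nests are clear and empty. Next I'll turn the corners into positions.

```bash
cat >> h.py <<'E'
def corners(tp,sp,z,c=None,s=None):
    c=c or capture("top"); s=s or capture("side")
    for n,k,p in(("top",c,tp),("side",s,sp)):
        if p:
            q=ray(k,p,z)*1000; r=cv2.minAreaRect(q.astype(np.float32)); print(n,np.round(q.mean(0),1),[np.round(v,1) for v in r])
def triang(c,s,p,q):
    P=[k["camera_matrix"]*0+np.eye(3)@np.eye(3) for k in(c,s)]
    u=[cv2.undistortPoints(np.array(x,float).reshape(-1,1,2),k["camera_matrix"],k["dist_coeffs"]).reshape(-1,2).T for k,x in((c,p),(s,q))]
    X=cv2.triangulatePoints(*[np.c_[k["R"],k["t"]] for k in(c,s)],*u); return (X[:3]/X[3]).T*1000
E
python3 - <<'E'
from h import *
c=capture("top"); s=capture("side")
# order: image-top-view TL,TR,BR,BL ; side: left end...
t=[(249.4,188.1),(272.4,195.4),(269.4,209),(244.9,202.1)]
sd=[(225,295.4),(250.6,277),(240.2,270),(216,287.4)]
corners(t,sd,.075,c,s)
import itertools
for k in range(4):
    for o in(1,-1):
        q=[sd[(k+o*i)%4] for i in range(4)]; print(k,o,np.round(triang(c,s,t,q),0).tolist())
corners([(247,184),(273.5,186),(270,230),(243,228)],None,.026,c,s)
print(env.observe()["eef_pos"])
E
```

```text
top [617.9 195. ] [array([618.2, 194.4]), array([54.9, 31.9]), np.float64(75.2)]
side [613.9 202.2] [array([614.2, 202.3]), array([61.1, 28.5]), np.float64(76.1)]
0 1 [[639.0, 217.0, 44.0], [619.0, 164.0, 55.0], [603.0, 176.0, 86.0], [618.0, 229.0, 82.0]]
0 -1 [[639.0, 217.0, 44.0], [654.0, 184.0, 20.0], [603.0, 176.0, 86.0], [586.0, 210.0, 114.0]]
1 1 [[608.0, 200.0, 99.0], [625.0, 167.0, 70.0], [629.0, 194.0, 41.0], [613.0, 228.0, 64.0]]
1 -1 [[608.0, 200.0, 99.0], [650.0, 181.0, -3.0], [629.0, 194.0, 41.0], [593.0, 212.0, 127.0]]
2 1 [[616.0, 202.0, 111.0], [654.0, 184.0, 20.0], [625.0, 191.0, 18.0], [586.0, 210.0, 114.0]]
2 -1 [[616.0, 202.0, 111.0], [619.0, 164.0, 55.0], [625.0, 191.0, 18.0], [618.0, 229.0, 82.0]]
3 1 [[643.0, 219.0, 62.0], [650.0, 181.0, -3.0], [596.0, 172.0, 70.0], [593.0, 212.0, 127.0]]
3 -1 [[643.0, 219.0, 62.0], [625.0, 167.0, 70.0], [596.0, 172.0, 70.0], [613.0, 228.0, 64.0]]
top [608.8 203.4] [array([608.8, 203.3]), array([ 60.8, 101. ]), np.float64(87.0)]
[ 0.27616454 -0.56046884  0.24792465]
```

{"method": "carry_out", "body": {"plan": [{"travel":[0.16,0.16,0],"rot":[0,0,0],"fingers":0.5},{"travel":[0.32,0.32,0],"rot":[0,0,0],"fingers":0.5},{"travel":[0.48,0.48,0],"rot":[0,0,0],"fingers":0.5},{"travel":[0.6,0.6,0],"rot":[0,0,0],"fingers":0.5},{"travel":[0.7,0.72,0],"rot":[0,0,0],"fingers":0.5},{"travel":[0.8,0.84,0],"rot":[0,0,0],"fingers":0.5},{"travel":[0.8,1,0],"rot":[0,0,0],"fingers":0.5},{"travel":[0.8,1,0],"rot":[0,0,0],"fingers":0.5},{"travel":[0.8,1,0],"rot":[0,0,0],"fingers":0.5}]}}

```text
clock: 1.05
eef_pos: [0.4784, -0.305, 0.2482]
tcp_rot: [-3.055, -0.721, -0.002]
ft_force: [0.1, -0.9, -0.7]
finger_gap: 0.0429
grasp_force: 0.0
```

```bash
python3 - <<'E'
from h import *
c=capture("top"); s=capture("side"); print(env.tip_extent,env.observe()["finger_gap"])
ims=[]
for n,k,(x,y,w,h),S in(("top",c,(232,178,55,58),6),("side",s,(202,265,75,65),6)):
    hsv=cv2.cvtColor(k["color"],cv2.COLOR_RGB2HSV).astype(np.float32)
    H=cv2.resize(hsv[y:y+h,x:x+w],None,fx=S,fy=S,interpolation=cv2.INTER_CUBIC)
    P=[(258,200),(268,203),(252,195),(255,210),(276,205),(258,188),(258,222)] if n=="top" else [(233,283),(222,288),(240,275),(240,291),(257,285),(222,308),(250,312)]
    print(n,[hsv[p[1],p[0]].astype(int).tolist() for p in P])
    m=((H[...,0]>20.5)&(H[...,0]<32)&(H[...,2]>140)&(H[...,1]>70)).astype(np.uint8)
    m=cv2.morphologyEx(m,cv2.MORPH_OPEN,np.ones((9,9)))
    cn=max(cv2.findContours(m,0,1)[0],key=cv2.contourArea)
    pts=cn.reshape(-1,2)/S+np.array([x,y])
    r=rect(k,pts,.075); print(np.round(np.r_[r[0],r[1],r[2]],1))
    im=zoom(k,x,y,w,h,S); cv2.drawContours(im,[cn],-1,(0,0,255),1); ims.append(im)
M=max(i.shape[0] for i in ims)
cv2.imwrite("pics/z3.png",np.hstack([cv2.copyMakeBorder(i,0,M-i.shape[0],0,0,0) for i in ims]))
E
```

```text
0.017 0.04297504845644806
top [[20, 106, 205], [23, 92, 203], [24, 95, 205], [19, 101, 206], [18, 107, 202], [14, 139, 174], [14, 140, 173]]
[620.5 212.7  37.7  32.2  75.9]
side [[21, 94, 228], [22, 86, 231], [21, 88, 231], [20, 86, 231], [20, 93, 225], [19, 85, 232], [17, 129, 206]]
[616.3 213.5  41.9  30.7  76.1]
```

View pics/z3.png

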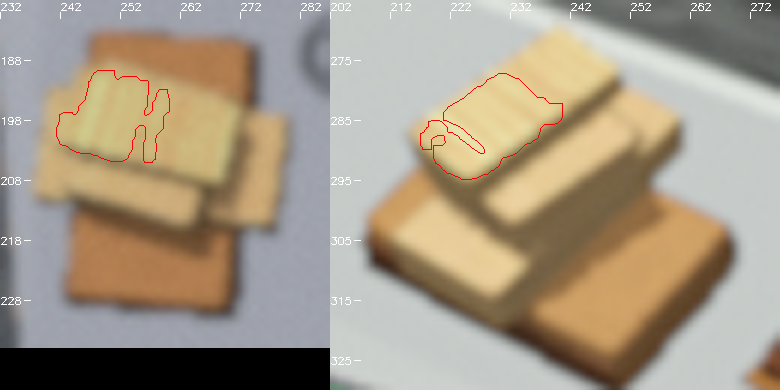

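The mask outlines in this zoom don't follow the striped piece. They do show that its left end reaches (245.6,188.9) and (242.3,201.4) in the top view. I'll recompute with those corners.

```bash
python3 - <<'E'
from h import *
c=capture("top"); s=capture("side")
t=[(245.6,188.9),(272.4,195.6),(270,209),(242.3,201.6)]
sd=[(216,287.4),(240.2,270),(250.6,277),(225,295.4)]
corners(t,sd,.075,c,s)
for k in range(4):
    X=triang(c,s,t,[sd[(k-i)%4] for i in range(4)]); 
    if X[:,2].std()<6: print(np.round(X,0).tolist(),X.mean(0))
# nest_block L corners check & block corner z
print(env.observe()["eef_pos"],env.observe()["tcp_rot"])
E
```

```text
top [617.5 198.1] [array([617.2, 197.7]), array([62.3, 29.4]), np.float64(76.8)]
side [613.9 202.2] [array([614.2, 202.3]), array([61.1, 28.5]), np.float64(76.1)]
[ 0.47602356 -0.31130452  0.24838118] [ 3.05917537e+00  7.12437065e-01 -3.24553157e-04]
```

{"method": "carry_out", "body": {"plan": [{"travel":[0.28,1,0],"rot":[0,0,0.28],"fingers":0.7},{"travel":[0.28,1,0],"rot":[0,0,0.28],"fingers":0.7},{"travel":[0.28,1,0],"rot":[0,0,0.28],"fingers":0.7},{"travel":[0.28,1,0],"rot":[0,0,0.28],"fingers":0.7},{"travel":[0.28,1,0],"rot":[0,0,0.28],"fingers":0.7},{"travel":[0.28,1,0],"rot":[0,0,0.28],"fingers":0.7},{"travel":[0.28,1,0],"rot":[0,0,0.28],"fingers":0.7},{"travel":[0.28,1,0],"rot":[0,0,0.28],"fingers":0.7},{"travel":[0.28,1,0],"rot":[0,0,0.28],"fingers":0.7}]}}

```text
clock: 2.0
eef_pos: [0.5463, -0.0618, 0.2482]
tcp_rot: [2.83, 1.363, -0.001]
ft_force: [-0.3, -0.1, -0.3]
finger_gap: 0.0599
grasp_force: 0.0
```

{"method": "carry_out", "body": {"plan": [{"travel":[0.28,1,0],"rot":[0,0,0.279],"fingers":0.7},{"travel":[0.28,1,0],"rot":[0,0,0.279],"fingers":0.7},{"travel":[0.28,1,0],"rot":[0,0,0.279],"fingers":0.7},{"travel":[0.28,1,0],"rot":[0,0,0.279],"fingers":0.7},{"travel":[0.28,1,0],"rot":[0,0,0.279],"fingers":0.7},{"travel":[0.28,1,0],"rot":[0,0,0.279],"fingers":0.7},{"travel":[0.28,1,0],"rot":[0,0,0.279],"fingers":0.7},{"travel":[0.28,1,0],"rot":[0,0,0.279],"fingers":0.7},{"travel":[0.28,1,0],"rot":[0,0,0.279],"fingers":0.7}]}}

```text
clock: 2.75
eef_pos: [0.6167, 0.1872, 0.2477]
tcp_rot: [2.467, 1.944, -0.002]
ft_force: [0.3, -0.5, -0.3]
finger_gap: 0.0598
grasp_force: 0.0
```

{"method": "carry_out", "body": {"plan": [{"travel":[0,0.044,-0.15],"rot":[0,0,0],"fingers":0.6},{"travel":[0,0.044,-0.3],"rot":[0,0,0],"fingers":0.6},{"travel":[0,0.044,-0.45],"rot":[0,0,0],"fingers":0.6},{"travel":[0,0.044,-0.55],"rot":[0,0,0],"fingers":0.6},{"travel":[0,0.044,-0.61],"rot":[0,0,0],"fingers":0.6},{"travel":[0,0.044,-0.64],"rot":[0,0,0],"fingers":0.6},{"travel":[0,0.044,-0.668],"rot":[0,0,0],"fingers":0.6},{"travel":[0,0.044,-0.668],"rot":[0,0,0],"fingers":0.6},{"travel":[0,0.044,-0.668],"rot":[0,0,0],"fingers":0.6}]}}

```text
clock: 3.5
eef_pos: [0.6172, 0.1994, 0.0825]
tcp_rot: [2.467, 1.944, 0.002]
ft_force: [0.3, 0.1, 0.4]
finger_gap: 0.0514
grasp_force: 0.0
```

```bash
python3 - <<'E'
from h import *
s=capture("side");c=capture("top");print(env.observe()["eef_pos"],env.observe()["ft_force"])
cv2.imwrite("pics/z4.png",np.hstack([zoom(s,195,225,80,100,5),zoom(c,232,165,60,100,5)[:500]]))
E
```

```text
[0.61753004 0.20014635 0.0831918 ] [-0.21232985 -0.28773009  0.31033079]
```

View pics/z4.png

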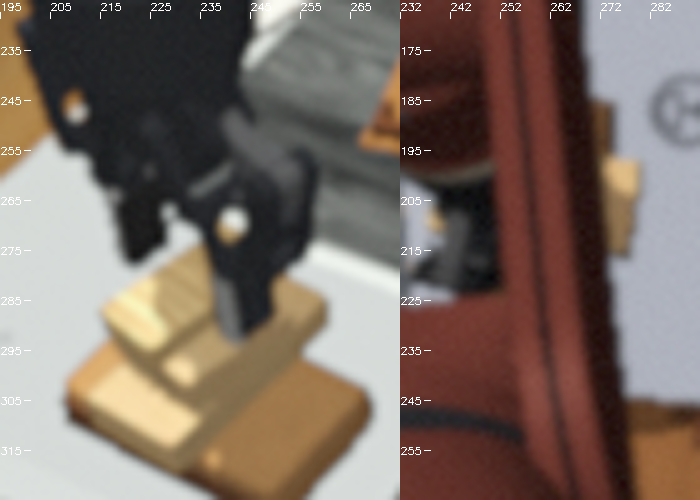

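The fingers straddle the small piece. The near tip is at about (241,291), just over the square's top, with no contact force, so I'll close.

{"method": "carry_out", "body": {"plan": [{"travel":[0,0,0],"rot":[0,0,0],"fingers":0.2},{"travel":[0,0,0],"rot":[0,0,0],"fingers":0.2},{"travel":[0,0,0],"rot":[0,0,0],"fingers":0.2},{"travel":[0,0,0],"rot":[0,0,0],"fingers":0.2},{"travel":[0,0,0],"rot":[0,0,0],"fingers":0.2},{"travel":[0,0,0],"rot":[0,0,0],"fingers":0.2}], "newtons": 30}}

```text
clock: 4.1
eef_pos: [0.6172, 0.2007, 0.0828]
tcp_rot: [2.465, 1.945, 0.003]
ft_force: [-0.3, 0.1, 6.6]
finger_gap: 0.0292
grasp_force: 30.9
```

{"method": "carry_out", "body": {"plan": [{"travel":[0,0,0.03],"rot":[0,0,0],"fingers":0.2},{"travel":[0,0,0.1],"rot":[0,0,0],"fingers":0.2},{"travel":[0,0,0.2],"rot":[0,0,0],"fingers":0.2},{"travel":[0,0,0.3],"rot":[0,0,0],"fingers":0.2},{"travel":[0,0,0.3],"rot":[0,0,0],"fingers":0.2}]}}

```text
clock: 4.52
eef_pos: [0.6193, 0.2012, 0.1628]
tcp_rot: [2.463, 1.944, 0.012]
ft_force: [0.5, 0.1, 0.5]
finger_gap: 0.029
grasp_force: 30.3
```

{"method": "carry_out", "body": {"plan": [{"travel":[0.01,-0.1,0],"rot":[0,0,0.05],"fingers":0.2},{"travel":[0.02,-0.22,0],"rot":[0,0,0.1],"fingers":0.2},{"travel":[0.03,-0.35,0],"rot":[0,0,0.15],"fingers":0.2},{"travel":[0.04,-0.48,0],"rot":[0,0,0.2],"fingers":0.2},{"travel":[0.052,-0.6,0],"rot":[0,0,0.25],"fingers":0.2},{"travel":[0.052,-0.72,0],"rot":[0,0,0.292],"fingers":0.2},{"travel":[0.052,-0.8,0],"rot":[0,0,0.292],"fingers":0.2},{"travel":[0.052,-0.831,0],"rot":[0,0,0.292],"fingers":0.2},{"travel":[0.052,-0.831,0],"rot":[0,0,0.292],"fingers":0.2},{"travel":[0.052,-0.831,0],"rot":[0,0,0.292],"fingers":0.2}]}}

```text
clock: 5.35
eef_pos: [0.629, -0.0069, 0.156]
tcp_rot: [-1.96, -2.454, -0.0]
ft_force: [0.5, -0.3, 0.0]
finger_gap: 0.0291
grasp_force: 30.3
```

```bash
python3 - <<'E'
from h import *
s=capture("side");c=capture("top");o=env.observe();print(o["eef_pos"],o["ft_force"],o["grasp_force"],o["finger_gap"])
a=zoom(s,205,190,110,130,4);b=zoom(c,232,175,55,60,6)
cv2.imwrite("pics/z5.png",np.hstack([a,cv2.copyMakeBorder(b,0,a.shape[0]-b.shape[0],0,0,0)]))
E
```

```text
[ 0.62907856 -0.00594171  0.15612222] [-0.21126661  0.26459008 -0.3866138 ] 30.257676243782043 0.029275156462862696
```

View pics/z5.png

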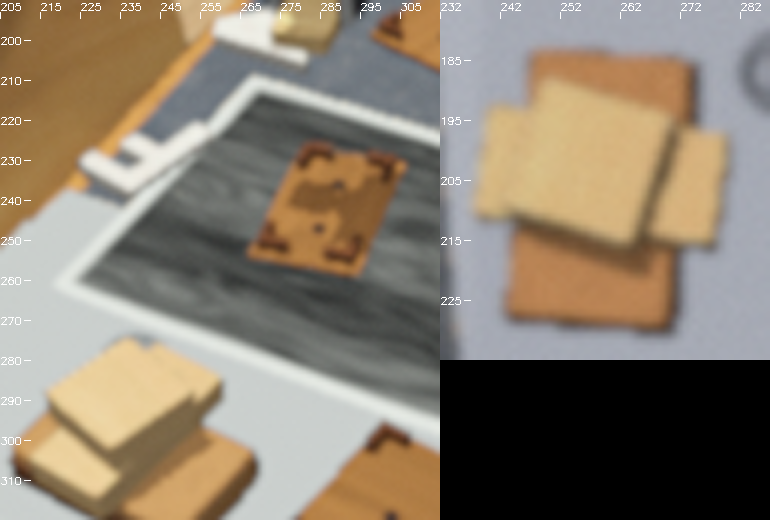

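The small piece is held over its nest, and the square is now fully visible. Its corners in the top view are about (249.5,188), (271.3,195), (264.5,216), (244,209.7). In the side view they are (236.8,274.5), (253.8,288.3), (232.5,303), (217,288).

{"method": "carry_out", "body": {"plan": [{"travel":[0,0,-0.12],"rot":[0,0,0],"fingers":0.2},{"travel":[0,0,-0.24],"rot":[0,0,0],"fingers":0.2},{"travel":[0,0,-0.36],"rot":[0,0,0],"fingers":0.2},{"travel":[0,0,-0.43],"rot":[0,0,0],"fingers":0.2},{"travel":[0,0,-0.48],"rot":[0,0,0],"fingers":0.2},{"travel":[0,0,-0.51],"rot":[0,0,0],"fingers":0.2},{"travel":[0,0,-0.524],"rot":[0,0,0],"fingers":0.2},{"travel":[0,0,-0.524],"rot":[0,0,0],"fingers":0.2},{"travel":[0,0,-0.524],"rot":[0,0,0],"fingers":0.2}]}}

```text
clock: 6.2
eef_pos: [0.6305, -0.0069, 0.0268]
tcp_rot: [1.957, 2.455, 0.002]
ft_force: [-0.1, -0.2, -0.3]
finger_gap: 0.0294
grasp_force: 30.3
```

```bash
python3 - <<'E'
from h import *
o=env.observe();print(o["eef_pos"],o["ft_force"],o["finger_gap"])
corners([(249.5,188),(271.3,195),(264.5,216),(244,209.7)],[(236.8,274.5),(253.8,288.3),(232.5,303),(217,288)],.063)
E
```

```text
[ 0.63051158 -0.00691193  0.02675985] [-0.050262   -0.24184606 -0.33471305] 0.029374740120908408
top [612.5 200.3] [array([612.9, 201. ]), array([50.4, 49. ]), np.float64(73.9)]
side [609.9 204.3] [array([610.3, 204.8]), array([49.5, 51.3]), np.float64(73.3)]
```

{"method": "carry_out", "body": {"plan": [{"travel":[0,0,-0.004],"rot":[0,0,0],"fingers":0.2},{"travel":[0,0,-0.006],"rot":[0,0,0],"fingers":0.2},{"travel":[0,0,-0.006],"rot":[0,0,0],"fingers":0.2}]}}

```text
clock: 6.55
eef_pos: [0.6303, -0.0073, 0.0258]
tcp_rot: [1.959, 2.454, 0.002]
ft_force: [-3.5, 1.4, 8.2]
finger_gap: 0.0289
grasp_force: 31.2
```

{"method": "carry_out", "body": {"plan": [{"travel":[0,0,0],"rot":[0,0,0],"fingers":0.5},{"travel":[0,0,0],"rot":[0,0,0],"fingers":0.5},{"travel":[0,0,0],"rot":[0,0,0],"fingers":0.5},{"travel":[0,0,0],"rot":[0,0,0],"fingers":0.5},{"travel":[0,0,0.1],"rot":[0,0,0],"fingers":0.5},{"travel":[0,0,0.25],"rot":[0,0,0],"fingers":0.6},{"travel":[0,0,0.4],"rot":[0,0,0],"fingers":0.8},{"travel":[0,0,0.55],"rot":[0,0,0],"fingers":0.9},{"travel":[0,0.15,0.7],"rot":[0,0,-0.05],"fingers":0.9},{"travel":[0,0.3,0.7],"rot":[0,0,-0.1],"fingers":0.9},{"travel":[0,0.44,0.7],"rot":[0,0,-0.16],"fingers":0.9},{"travel":[0,0.44,0.7],"rot":[0,0,-0.16],"fingers":0.9}]}}

```text
clock: 7.55
eef_pos: [0.6294, 0.1091, 0.2006]
tcp_rot: [-2.253, -2.189, -0.007]
ft_force: [0.4, -0.9, 0.2]
finger_gap: 0.0769
grasp_force: 0.0
```

```bash
python3 - <<'E'
from h import *
s=capture("side");c=capture("top");o=env.observe();print(o["eef_pos"],o["ft_force"],o["finger_gap"])
a=zoom(s,255,215,65,60,7);b=zoom(c,320,170,65,60,5)
cv2.imwrite("pics/z6.png",np.hstack([a,cv2.copyMakeBorder(b,0,a.shape[0]-b.shape[0],0,0,0)]))
E
```

```text
[0.62889117 0.10422877 0.19864134] [-0.0918056  -0.68814877  0.8910454 ] 0.07693164399404082
```

View pics/z6.png

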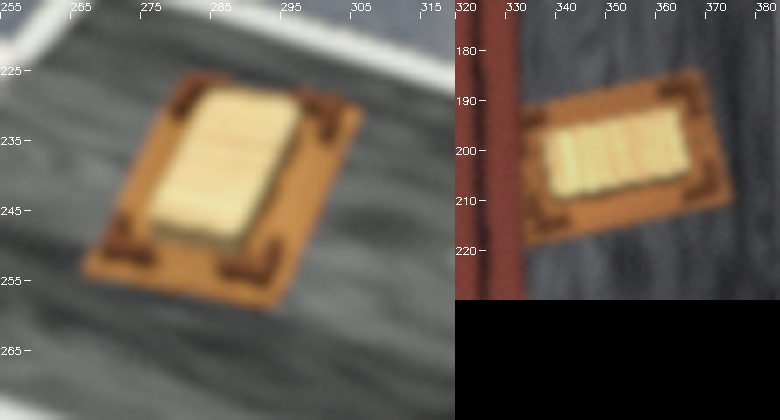

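The small piece lies flat inside all four stops. Its centre is about (352.6,200.5) and the nest's is about (352,201). The square is next.

{"method": "carry_out", "body": {"plan": [{"travel":[-0.036,0.15,0],"rot":[0,0,-0.06],"fingers":0.9},{"travel":[-0.072,0.28,0],"rot":[0,0,-0.12],"fingers":0.9},{"travel":[-0.072,0.4,0],"rot":[0,0,-0.164],"fingers":0.9},{"travel":[-0.072,0.4,0],"rot":[0,0,-0.164],"fingers":0.9},{"travel":[-0.072,0.4,-0.15],"rot":[0,0,-0.164],"fingers":0.9},{"travel":[-0.072,0.4,-0.3],"rot":[0,0,-0.164],"fingers":0.9},{"travel":[-0.072,0.4,-0.42],"rot":[0,0,-0.164],"fingers":0.9},{"travel":[-0.072,0.4,-0.49],"rot":[0,0,-0.164],"fingers":0.9},{"travel":[-0.072,0.4,-0.52],"rot":[0,0,-0.164],"fingers":0.9},{"travel":[-0.072,0.4,-0.538],"rot":[0,0,-0.164],"fingers":0.9},{"travel":[-0.072,0.4,-0.538],"rot":[0,0,-0.164],"fingers":0.9}]}}

```text
clock: 8.57
eef_pos: [0.6113, 0.2015, 0.0638]
tcp_rot: [-2.515, -1.883, 0.001]
ft_force: [-0.3, 0.5, 0.3]
finger_gap: 0.0769
grasp_force: 0.0
```

{"method": "carry_out", "body": {"plan": [{"travel":[0,0,0],"rot":[0,0,0],"fingers":0.45},{"travel":[0,0,0],"rot":[0,0,0],"fingers":0.45},{"travel":[0,0,0],"rot":[0,0,0],"fingers":0.45},{"travel":[0,0,0],"rot":[0,0,0],"fingers":0.45},{"travel":[0,0,0],"rot":[0,0,0],"fingers":0.45},{"travel":[0,0,0],"rot":[0,0,0],"fingers":0.45}]}}

```text
clock: 9.07
eef_pos: [0.6128, 0.2028, 0.0666]
tcp_rot: [2.513, 1.882, 0.005]
ft_force: [0.4, -1.3, 5.6]
finger_gap: 0.0487
grasp_force: 32.6
```

{"method": "carry_out", "body": {"plan": [{"travel":[0,0,0.03],"rot":[0,0,0],"fingers":0.45},{"travel":[0,0,0.1],"rot":[0,0,0],"fingers":0.45},{"travel":[0,0,0.2],"rot":[0,0,0],"fingers":0.45},{"travel":[0,0,0.3],"rot":[0,0,0],"fingers":0.45},{"travel":[0,-0.1,0.3],"rot":[0,0,0],"fingers":0.45},{"travel":[0,-0.22,0.3],"rot":[0,0,0],"fingers":0.45},{"travel":[0,-0.36,0.3],"rot":[0,0,0],"fingers":0.45},{"travel":[0,-0.5,0.3],"rot":[0,0,0],"fingers":0.45},{"travel":[0,-0.65,0.3],"rot":[0,0,0],"fingers":0.45},{"travel":[0,-0.8,0.3],"rot":[0,0,0],"fingers":0.45}]}}

```text
clock: 9.9
eef_pos: [0.6109, 0.0014, 0.14]
tcp_rot: [2.513, 1.884, 0.001]
ft_force: [0.8, 0.2, -0.4]
finger_gap: 0.049
grasp_force: 32.0
```

{"method": "carry_out", "body": {"plan": [{"travel":[0.03,-0.14,0],"rot":[0,0,0.03],"fingers":0.45},{"travel":[0.06,-0.28,0],"rot":[0,0,0.058],"fingers":0.45},{"travel":[0.09,-0.42,0],"rot":[0,0,0.058],"fingers":0.45},{"travel":[0.127,-0.56,0],"rot":[0,0,0.058],"fingers":0.45},{"travel":[0.127,-0.68,0],"rot":[0,0,0.058],"fingers":0.45},{"travel":[0.127,-0.75,0],"rot":[0,0,0.058],"fingers":0.45},{"travel":[0.127,-0.782,0],"rot":[0,0,0.058],"fingers":0.45},{"travel":[0.127,-0.782,0],"rot":[0,0,0.058],"fingers":0.45},{"travel":[0.127,-0.782,0],"rot":[0,0,0.058],"fingers":0.45}]}}

```text
clock: 10.65
eef_pos: [0.6428, -0.1917, 0.1392]
tcp_rot: [-2.425, -1.995, -0.0]
ft_force: [0.2, -0.0, -0.6]
finger_gap: 0.049
grasp_force: 31.9
```

{"method": "carry_out", "body": {"plan": [{"travel":[0,0,-0.12],"rot":[0,0,0],"fingers":0.45},{"travel":[0,0,-0.24],"rot":[0,0,0],"fingers":0.45},{"travel":[0,0,-0.34],"rot":[0,0,0],"fingers":0.45},{"travel":[0,0,-0.38],"rot":[0,0,0],"fingers":0.45},{"travel":[0,0,-0.41],"rot":[0,0,0],"fingers":0.45},{"travel":[0,0,-0.43],"rot":[0,0,0],"fingers":0.45},{"travel":[0,0,-0.44],"rot":[0,0,0],"fingers":0.45},{"travel":[0,0,-0.44],"rot":[0,0,0],"fingers":0.45}]}}

```text
clock: 11.32
eef_pos: [0.6438, -0.1928, 0.0303]
tcp_rot: [2.425, 1.995, 0.001]
ft_force: [-1.1, -0.2, 0.8]
finger_gap: 0.0493
grasp_force: 32.0
```

```bash
python3 - <<'E'
from h import *
s=capture("side");c=capture("top");o=env.observe();print(o["eef_pos"],o["ft_force"],o["finger_gap"])
a=zoom(s,205,265,65,65,6);b=zoom(c,232,175,65,60,6);b=cv2.copyMakeBorder(b,0,a.shape[0]-b.shape[0],0,0,0)
cv2.imwrite("pics/z7.png",np.hstack([b,a]))
E
```

```text
[ 0.64400353 -0.19322611  0.03086778] [-0.580729    0.17894859 -0.32125891] 0.04891530432506239
```

View pics/z7.png

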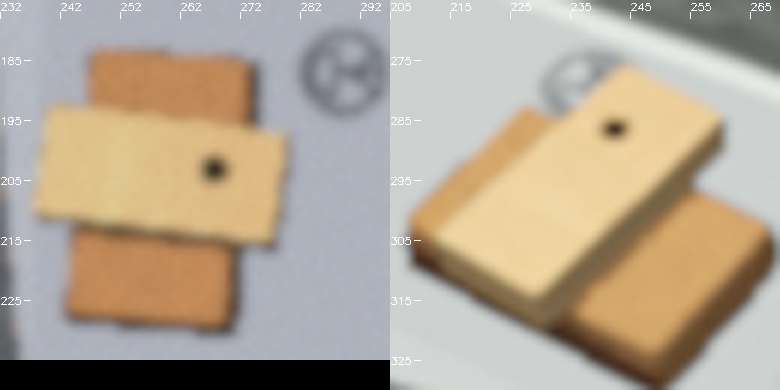

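The long piece is now fully visible. Its top-face corners in the top view are about (239.7,192.3), (279.3,197), (276.8,214.5), (237.8,209.3). In the side view they are (244.2,275.5), (260.3,285.3), (229.2,314.7), (211.7,305).

{"method": "carry_out", "body": {"plan": [{"travel":[0,0,-0.008],"rot":[0,0,0],"fingers":0.45},{"travel":[0,0,-0.014],"rot":[0,0,0],"fingers":0.45},{"travel":[0,0,-0.018],"rot":[0,0,0],"fingers":0.45},{"travel":[0,0,-0.018],"rot":[0,0,0],"fingers":0.45}]}}

```text
clock: 11.75
eef_pos: [0.6442, -0.1935, 0.0286]
tcp_rot: [2.425, 1.994, 0.002]
ft_force: [-6.6, 2.4, 17.8]
finger_gap: 0.0489
grasp_force: 33.7
```

{"method": "carry_out", "body": {"plan": [{"travel":[0,0,0],"rot":[0,0,0],"fingers":0.75},{"travel":[0,0,0],"rot":[0,0,0],"fingers":0.75},{"travel":[0,0,0],"rot":[0,0,0],"fingers":0.75},{"travel":[0,0,0],"rot":[0,0,0],"fingers":0.75},{"travel":[0,0,0.1],"rot":[0,0,0],"fingers":0.75},{"travel":[0,0,0.25],"rot":[0,0,0],"fingers":0.75},{"travel":[0,0,0.4],"rot":[0,0,0],"fingers":0.75},{"travel":[0,0.15,0.5],"rot":[0,0,0],"fingers":0.75},{"travel":[0,0.35,0.5],"rot":[0,0,0],"fingers":0.75},{"travel":[0,0.6,0.5],"rot":[0,0,0],"fingers":0.75},{"travel":[0,0.8,0.5],"rot":[0,0,0],"fingers":0.75},{"travel":[0,0.8,0.5],"rot":[0,0,0],"fingers":0.75}]}}

```text
clock: 12.75
eef_pos: [0.6426, 0.0089, 0.1499]
tcp_rot: [-2.427, -1.995, -0.0]
ft_force: [0.6, -0.8, 0.1]
finger_gap: 0.064
grasp_force: 0.0
```

```bash
python3 - <<'E'
from h import *
s=capture("side");c=capture("top");o=env.observe();print(o["eef_pos"],o["tcp_rot"],o["ft_force"],o["finger_gap"])
a=zoom(s,290,170,60,50,6);b=zoom(c,405,165,60,60,6);a=cv2.copyMakeBorder(a,0,b.shape[0]-a.shape[0],0,0,0)
cv2.imwrite("pics/z8.png",np.hstack([b,a]))
corners([(239.7,192.3),(279.3,197),(276.8,214.5),(237.8,209.3)],[(244.2,275.5),(260.3,285.3),(229.2,314.7),(211.7,305)],.044,c,s)
E
```

```text
[0.64232218 0.01334824 0.14950077] [-2.41855830e+00 -2.00155997e+00 -1.37606710e-03] [-0.39132043 -0.31344642  0.05181286] 0.06396284607044501
top [613.6 200.9] [array([613.4, 201.1]), array([88.7, 39.6]), np.float64(84.2)]
side [610.  202.8] [array([609.8, 202.4]), array([91.1, 42.9]), np.float64(84.0)]
```

View pics/z8.png

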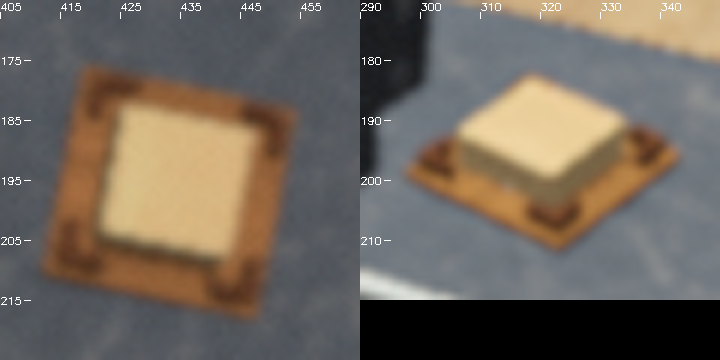

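The square sits flat within all four stops: its centre is about (431,195) in the top view, inside the nest. The long piece is next.

{"method": "carry_out", "body": {"plan": [{"travel":[-0.03,0.12,0],"rot":[0,0,0.059],"fingers":0.85},{"travel":[-0.06,0.26,0],"rot":[0,0,0.059],"fingers":0.85},{"travel":[-0.09,0.4,0],"rot":[0,0,0.059],"fingers":0.85},{"travel":[-0.124,0.54,0],"rot":[0,0,0.059],"fingers":0.85},{"travel":[-0.124,0.67,0],"rot":[0,0,0.059],"fingers":0.85},{"travel":[-0.124,0.75,0],"rot":[0,0,0.059],"fingers":0.85},{"travel":[-0.124,0.781,0],"rot":[0,0,0.059],"fingers":0.85},{"travel":[-0.124,0.781,0],"rot":[0,0,0.059],"fingers":0.85},{"travel":[-0.124,0.781,-0.12],"rot":[0,0,0.059],"fingers":0.85},{"travel":[-0.124,0.781,-0.24],"rot":[0,0,0.059],"fingers":0.85}]}}

```text
clock: 13.68
eef_pos: [0.6146, 0.2011, 0.0918]
tcp_rot: [2.329, 2.103, 0.007]
ft_force: [0.1, -0.9, -0.6]
finger_gap: 0.0724
grasp_force: 0.0
```

{"method": "carry_out", "body": {"plan": [{"travel":[0,0,-0.08],"rot":[0,0,0],"fingers":0.85},{"travel":[0,0,-0.13],"rot":[0,0,0],"fingers":0.85},{"travel":[0,0,-0.16],"rot":[0,0,0],"fingers":0.85},{"travel":[0,0,-0.174],"rot":[0,0,0],"fingers":0.85},{"travel":[0,0,-0.174],"rot":[0,0,0],"fingers":0.85},{"travel":[0,0,-0.174],"rot":[0,0,0],"fingers":0.38},{"travel":[0,0,-0.174],"rot":[0,0,0],"fingers":0.38},{"travel":[0,0,-0.174],"rot":[0,0,0],"fingers":0.38},{"travel":[0,0,-0.174],"rot":[0,0,0],"fingers":0.38},{"travel":[0,0,-0.174],"rot":[0,0,0],"fingers":0.38},{"travel":[0,0,-0.174],"rot":[0,0,0],"fingers":0.38},{"travel":[0,0,-0.174],"rot":[0,0,0],"fingers":0.38}]}}

```text
clock: 14.68
eef_pos: [0.6133, 0.2027, 0.0481]
tcp_rot: [2.33, 2.105, 0.004]
ft_force: [-0.4, -0.4, 5.8]
finger_gap: 0.0417
grasp_force: 32.1
```

{"method": "carry_out", "body": {"plan": [{"travel":[0,0,0.03],"rot":[0,0,0],"fingers":0.38},{"travel":[0,0,0.1],"rot":[0,0,0],"fingers":0.38},{"travel":[0,0,0.2],"rot":[0,0,0],"fingers":0.38},{"travel":[0,0,0.3],"rot":[0,0,0],"fingers":0.38},{"travel":[-0.07,-0.09,0.36],"rot":[0,0,0.05],"fingers":0.38},{"travel":[-0.16,-0.2,0.36],"rot":[0,0,0.1],"fingers":0.38},{"travel":[-0.25,-0.32,0.36],"rot":[0,0,0.15],"fingers":0.38},{"travel":[-0.34,-0.43,0.36],"rot":[0,0,0.208],"fingers":0.38},{"travel":[-0.43,-0.54,0.36],"rot":[0,0,0.208],"fingers":0.38},{"travel":[-0.52,-0.66,0.36],"rot":[0,0,0.208],"fingers":0.38},{"travel":[-0.61,-0.77,0.36],"rot":[0,0,0.208],"fingers":0.38},{"travel":[-0.685,-0.872,0.36],"rot":[0,0,0.208],"fingers":0.38}]}}

```text
clock: 15.68
eef_pos: [0.4388, -0.0166, 0.1363]
tcp_rot: [-1.957, -2.457, 0.001]
ft_force: [-0.7, -0.6, -0.1]
finger_gap: 0.0408
grasp_force: 31.4
```

{"method": "carry_out", "body": {"plan": [{"travel":[0,0,0],"rot":[0,0,0],"fingers":0.38},{"travel":[0,0,0],"rot":[0,0,0],"fingers":0.38},{"travel":[0,0,-0.12],"rot":[0,0,0],"fingers":0.38},{"travel":[0,0,-0.24],"rot":[0,0,0],"fingers":0.38},{"travel":[0,0,-0.34],"rot":[0,0,0],"fingers":0.38},{"travel":[0,0,-0.39],"rot":[0,0,0],"fingers":0.38},{"travel":[0,0,-0.42],"rot":[0,0,0],"fingers":0.38},{"travel":[0,0,-0.43],"rot":[0,0,0],"fingers":0.38},{"travel":[0,0,-0.43],"rot":[0,0,0],"fingers":0.38},{"travel":[0,0,-0.43],"rot":[0,0,0],"fingers":0.38}]}}

```text
clock: 16.52
eef_pos: [0.4419, -0.0153, 0.0296]
tcp_rot: [1.956, 2.457, 0.001]
ft_force: [-0.4, -0.4, 0.9]
finger_gap: 0.0414
grasp_force: 31.4
```

```bash
python3 - <<'E'
from h import *
s=capture("side");c=capture("top");o=env.observe();print(o["eef_pos"],o["tcp_rot"],o["ft_force"],o["finger_gap"])
b=zoom(c,235,175,55,62,6);a=zoom(s,200,262,75,70,5);a=cv2.copyMakeBorder(a,0,b.shape[0]-a.shape[0],0,0,0)
cv2.imwrite("pics/z9.png",np.hstack([b,a]))
for n,k,(x,y,w,h) in(("top",c,(238,178,40,55)),("side",s,(200,262,78,72))):
    m=brown(k);q=np.zeros_like(m);q[y:y+h,x:x+w]=m[y:y+h,x:x+w]
    cn=max(cv2.findContours(q,0,2)[0],key=cv2.contourArea)
    print(n,np.round(np.hstack(rect(k,cn,.026)),1))
E
```

```text
[ 0.44191322 -0.01553392  0.02968869] [1.95582662e+00 2.45616003e+00 1.56138131e-03] [ 0.61874323 -0.44613271  0.05972386] 0.04122358602209501
top [610.5 203.5  61.1 101.3  86.5]
side [604.1 211.4  68.1 107.6  86.7]
```

View pics/z9.png

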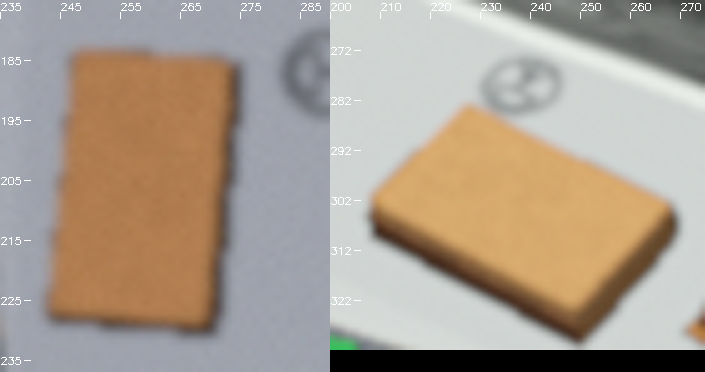

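The block is alone on the table. In the side view its top corners are about (227.8,282.6), (269,303.4), (249.6,325), (208.4,301.4).

{"method": "carry_out", "body": {"plan": [{"travel":[0,0,-0.008],"rot":[0,0,0],"fingers":0.38},{"travel":[0,0,-0.014],"rot":[0,0,0],"fingers":0.38},{"travel":[0,0,-0.016],"rot":[0,0,0],"fingers":0.38},{"travel":[0,0,-0.016],"rot":[0,0,0],"fingers":0.38}]}}

```text
clock: 16.95
eef_pos: [0.4421, -0.0157, 0.028]
tcp_rot: [1.957, 2.457, 0.001]
ft_force: [-12.6, 2.9, 31.4]
finger_gap: 0.0412
grasp_force: 34.9
```

{"method": "carry_out", "body": {"plan": [{"travel":[0,0,0],"rot":[0,0,0],"fingers":0.65},{"travel":[0,0,0],"rot":[0,0,0],"fingers":0.65},{"travel":[0,0,0],"rot":[0,0,0],"fingers":0.65},{"travel":[0,0,0],"rot":[0,0,0],"fingers":0.65},{"travel":[0,0,0.1],"rot":[0,0,0],"fingers":0.65},{"travel":[0,0,0.25],"rot":[0,0,0],"fingers":0.65},{"travel":[0,0,0.4],"rot":[0,0,0],"fingers":0.65},{"travel":[0.08,0.12,0.5],"rot":[0,0,0.05],"fingers":1},{"travel":[0.18,0.24,0.5],"rot":[0,0,0.12],"fingers":1},{"travel":[0.3,0.38,0.5],"rot":[0,0,0.2],"fingers":1},{"travel":[0.4,0.48,0.5],"rot":[0,0,0.26],"fingers":1},{"travel":[0.5,0.6,0.5],"rot":[0,0,0.32],"fingers":1}]}}

```text
clock: 17.95
eef_pos: [0.5671, 0.1358, 0.1497]
tcp_rot: [1.278, 2.869, 0.0]
ft_force: [0.9, -1.7, -0.4]
finger_gap: 0.0852
grasp_force: 0.0
```

```bash
python3 - <<'E'
from h import *
s=capture("side");c=capture("top");o=env.observe();print(o["eef_pos"],o["tcp_rot"],o["ft_force"],o["finger_gap"])
b=zoom(c,318,255,70,58,5);a=zoom(s,335,235,65,62,6);b=cv2.copyMakeBorder(b,0,a.shape[0]-b.shape[0],0,0,0)
cv2.imwrite("pics/z10.png",np.hstack([b,a]))
corners(None,[(227.8,282.6),(269,303.4),(249.6,325),(208.4,301.4)],.026,c,s)
E
```

```text
[0.56802088 0.13812593 0.14872815] [-1.27602240e+00 -2.87058950e+00 -2.20017684e-03] [-0.21663582  0.01285876  0.17247825] 0.08524892740525976
side [606.9 205.7] [array([606.9, 206.3]), array([ 59.9, 102.8]), np.float64(85.7)]
```

View pics/z10.png

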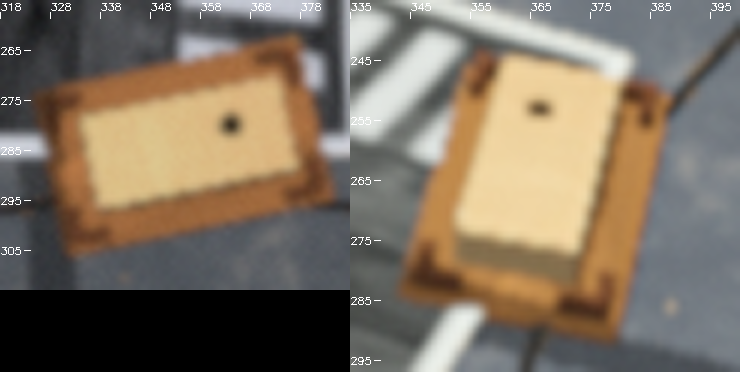

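The long piece lies flat and centred in its nest at about (351,283). The sanding block is next.

{"method": "carry_out", "body": {"plan": [{"travel":[0.03,0.04,0],"rot":[0,0,0.07],"fingers":1},{"travel":[0.06,0.08,0],"rot":[0,0,0.14],"fingers":1},{"travel":[0.09,0.14,0],"rot":[0,0,0.21],"fingers":1},{"travel":[0.13,0.2,0],"rot":[0,0,0.28],"fingers":1},{"travel":[0.17,0.25,0],"rot":[0,0,0.35],"fingers":1},{"travel":[0.17,0.283,0],"rot":[0,0,0.42],"fingers":1},{"travel":[0.17,0.283,0],"rot":[0,0,0.491],"fingers":1},{"travel":[0.17,0.283,0],"rot":[0,0,0.491],"fingers":1},{"travel":[0.17,0.283,-0.12],"rot":[0,0,0.491],"fingers":1},{"travel":[0.17,0.283,-0.24],"rot":[0,0,0.491],"fingers":1},{"travel":[0.17,0.283,-0.3],"rot":[0,0,0.491],"fingers":1},{"travel":[0.17,0.283,-0.3],"rot":[0,0,0.491],"fingers":1}]}}

```text
clock: 19.05
eef_pos: [0.6043, 0.2036, 0.0695]
tcp_rot: [-0.119, -3.13, 0.004]
ft_force: [-0.9, -0.7, -0.5]
finger_gap: 0.0855
grasp_force: 0.0
```

{"method": "carry_out", "body": {"plan": [{"travel":[0,0,-0.08],"rot":[0,0,0],"fingers":1},{"travel":[0,0,-0.14],"rot":[0,0,0],"fingers":1},{"travel":[0,0,-0.18],"rot":[0,0,0],"fingers":1},{"travel":[0,0,-0.206],"rot":[0,0,0],"fingers":1},{"travel":[0,0,-0.206],"rot":[0,0,0],"fingers":1},{"travel":[0,0,-0.206],"rot":[0,0,0],"fingers":0.55},{"travel":[0,0,-0.206],"rot":[0,0,0],"fingers":0.55},{"travel":[0,0,-0.206],"rot":[0,0,0],"fingers":0.55},{"travel":[0,0,-0.206],"rot":[0,0,0],"fingers":0.55},{"travel":[0,0,-0.206],"rot":[0,0,0],"fingers":0.55},{"travel":[0,0,-0.206],"rot":[0,0,0],"fingers":0.55}], "newtons": 45}}

```text
clock: 19.97
eef_pos: [0.6093, 0.2054, 0.0247]
tcp_rot: [0.112, 3.137, 0.001]
ft_force: [-0.2, 0.2, 5.6]
finger_gap: 0.0608
grasp_force: 51.0
```

{"method": "carry_out", "body": {"plan": [{"travel":[0,0,0.03],"rot":[0,0,0],"fingers":0.55},{"travel":[0,0,0.1],"rot":[0,0,0],"fingers":0.55},{"travel":[0,0,0.2],"rot":[0,0,0],"fingers":0.55},{"travel":[0,0,0.32],"rot":[0,0,0],"fingers":0.55},{"travel":[-0.1,-0.02,0.32],"rot":[0,0,-0.014],"fingers":0.55},{"travel":[-0.22,-0.05,0.32],"rot":[0,0,-0.014],"fingers":0.55},{"travel":[-0.34,-0.08,0.32],"rot":[0,0,-0.014],"fingers":0.55},{"travel":[-0.45,-0.1,0.32],"rot":[0,0,-0.014],"fingers":0.55},{"travel":[-0.54,-0.12,0.32],"rot":[0,0,-0.014],"fingers":0.55},{"travel":[-0.599,-0.128,0.32],"rot":[0,0,-0.014],"fingers":0.55},{"travel":[-0.599,-0.128,0.32],"rot":[0,0,-0.014],"fingers":0.55},{"travel":[-0.599,-0.128,0.32],"rot":[0,0,-0.014],"fingers":0.55}]}}

```text
clock: 20.97
eef_pos: [0.4583, 0.1731, 0.1036]
tcp_rot: [0.147, 3.138, 0.0]
ft_force: [0.4, 1.1, -0.4]
finger_gap: 0.0606
grasp_force: 50.3
```

{"method": "carry_out", "body": {"plan": [{"travel":[0,0,-0.1],"rot":[0,0,0],"fingers":0.55},{"travel":[0,0,-0.18],"rot":[0,0,0],"fingers":0.55},{"travel":[0,0,-0.24],"rot":[0,0,0],"fingers":0.55},{"travel":[0,0,-0.27],"rot":[0,0,0],"fingers":0.55},{"travel":[0,0,-0.285],"rot":[0,0,0],"fingers":0.55},{"travel":[0,0,-0.285],"rot":[0,0,0],"fingers":0.55},{"travel":[0,0,-0.285],"rot":[0,0,0],"fingers":0.55}]}}

```text
clock: 21.55
eef_pos: [0.4595, 0.1733, 0.0327]
tcp_rot: [0.147, 3.137, 0.0]
ft_force: [-0.8, -1.4, -0.3]
finger_gap: 0.0609
grasp_force: 50.3
```

{"method": "carry_out", "body": {"plan": [{"travel":[0,0,-0.004],"rot":[0,0,0],"fingers":0.55},{"travel":[0,0,-0.008],"rot":[0,0,0],"fingers":0.55},{"travel":[0,0,-0.01],"rot":[0,0,0],"fingers":0.55},{"travel":[0,0,-0.01],"rot":[0,0,0],"fingers":0.55}]}}

```text
clock: 21.88
eef_pos: [0.4593, 0.1733, 0.0306]
tcp_rot: [0.147, 3.137, 0.001]
ft_force: [-1.4, -0.6, 5.1]
finger_gap: 0.061
grasp_force: 50.9
```

{"method": "carry_out", "body": {"plan": [{"travel":[0,0,0],"rot":[0,0,0],"fingers":0.95},{"travel":[0,0,0],"rot":[0,0,0],"fingers":0.95},{"travel":[0,0,0],"rot":[0,0,0],"fingers":0.95},{"travel":[0,0,0],"rot":[0,0,0],"fingers":0.95},{"travel":[0,0,0.08],"rot":[0,0,0],"fingers":0.95},{"travel":[0,0,0.2],"rot":[0,0,0],"fingers":0.95},{"travel":[0,0,0.35],"rot":[0,0,0],"fingers":0.95},{"travel":[0,0,0.5],"rot":[0,0,0],"fingers":0.95},{"travel":[0,0,0.65],"rot":[0,0,0],"fingers":0.95},{"travel":[0,0,0.8],"rot":[0,0,0],"fingers":0.95}]}}

```text
clock: 22.72
eef_pos: [0.458, 0.173, 0.2312]
tcp_rot: [-0.147, -3.138, 0.0]
ft_force: [1.4, 1.8, 0.2]
finger_gap: 0.0811
grasp_force: 0.0
```

{"method": "carry_out", "body": {"plan": [{"travel":[0,-0.15,0],"rot":[0,0,0],"fingers":0.95},{"travel":[0,-0.3,0],"rot":[0,0,0],"fingers":0.95},{"travel":[0,-0.45,0],"rot":[0,0,0],"fingers":0.95},{"travel":[0,-0.6,0],"rot":[0,0,0],"fingers":0.95},{"travel":[0,-0.75,0],"rot":[0,0,0],"fingers":0.95},{"travel":[0,-0.9,0],"rot":[0,0,0],"fingers":0.95},{"travel":[0,-1,0],"rot":[0,0,0],"fingers":0.95},{"travel":[0,-1,0],"rot":[0,0,0],"fingers":0.95}]}}

```text
clock: 23.38
eef_pos: [0.4583, -0.081, 0.2296]
tcp_rot: [0.154, 3.138, -0.003]
ft_force: [-1.1, 0.3, -0.1]
finger_gap: 0.0813
grasp_force: 0.0
```

{"method": "carry_out", "body": {"plan": [{"travel":[0,-0.15,0],"rot":[0,0,0],"fingers":0.95},{"travel":[0,-0.3,0],"rot":[0,0,0],"fingers":0.95},{"travel":[0,-0.45,0],"rot":[0,0,0],"fingers":0.95},{"travel":[0,-0.6,0],"rot":[0,0,0],"fingers":0.95},{"travel":[0,-0.75,0],"rot":[0,0,0],"fingers":0.95},{"travel":[0,-0.9,0],"rot":[0,0,0],"fingers":0.95},{"travel":[0,-1,0],"rot":[0,0,0],"fingers":0.95},{"travel":[0,-1,0],"rot":[0,0,0],"fingers":0.95},{"travel":[0,-1,0],"rot":[0,0,0],"fingers":0.95},{"travel":[0,-1,0],"rot":[0,0,0],"fingers":0.95}]}}

```text
clock: 24.22
eef_pos: [0.4585, -0.3257, 0.229]
tcp_rot: [-0.147, -3.137, -0.002]
ft_force: [-0.1, 0.5, -0.4]
finger_gap: 0.081
grasp_force: 0.0
```

```bash
python3 - <<'E'
from h import *
s=capture("side");c=capture("top");o=env.observe();print(o["eef_pos"],o["ft_force"])
b=zoom(c,238,170,225,150,3);a=zoom(s,262,175,160,190,3)
cv2.imwrite("pics/z11.png",cv2.resize(np.hstack([cv2.copyMakeBorder(b,0,max(0,a.shape[0]-b.shape[0]),0,0,0),zoom(s,255,280,120,95,4)[:,:480].copy()[:0].reshape(0,480,3) if 0 else a]),None,fx=.69,fy=.69,interpolation=cv2.INTER_AREA))
b=zoom(c,238,235,65,78,5);a=zoom(s,262,285,110,85,4)
H=max(a.shape[0],b.shape[0]);f=lambda i:cv2.copyMakeBorder(i,0,H-i.shape[0],0,0,0)
cv2.imwrite("pics/z12.png",np.hstack([f(b),f(a)]))
E
```

```text
[ 0.45875343 -0.32527643  0.22937715] [0.48334705 0.32567575 0.15581362]
```

View pics/z11.png

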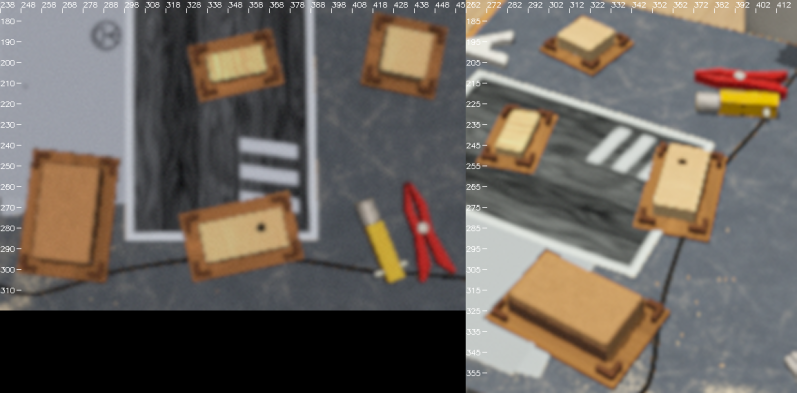

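View pics/z12.png

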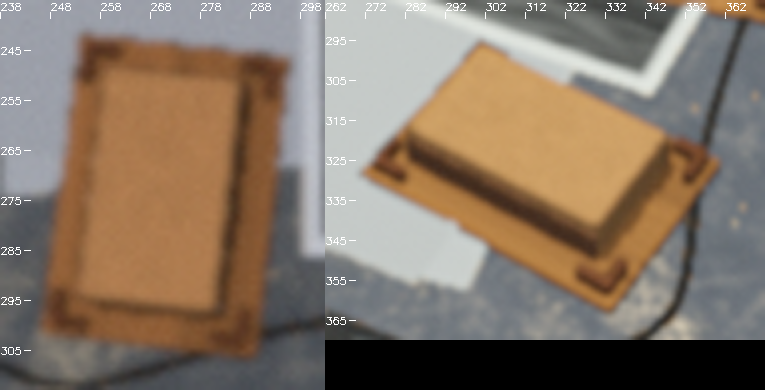

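All four pieces lie in their nests, and the clamp and motor are undisturbed. The block's top corners in the top view are about (258.6,248.6), (286.6,251), (282,297), (253.6,294.4). I'll check the block's centring and hand in if it is within clearance.

```bash
python3 - <<'E'
from h import *
tp=[(258.6,248.6),(286.6,251),(282,297),(253.6,294.4)];sp=[(300.75,295),(347.75,318.75),(330.75,341.25),(283.25,318)]
c=capture("top");s=capture("side")
corners(tp,sp,.032,c,s)
m=(ray(c,tp,.032).mean(0)+ray(s,sp,.032).mean(0))/2*1000; d=m-[458.3,172.5]; print(d)
if np.abs(d).max()<5: print(job_done())
E
```

```text
top [461.4 171.3] [array([461.4, 171.3]), array([ 62.6, 101.5]), np.float64(85.9)]
side [458.7 174.2] [array([459.9, 174.3]), array([ 63.1, 103.9]), np.float64(85.2)]
[1.75868516 0.2442424 ]
the job is handed in; nothing more can be done
None
```

All four pieces were taken off the stack from the top down and laid flat between the stops of their own holders, the clamp and motor were left where they lay, and the job was handed in at about 24 s.

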